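# Seat the keyed port plug

## Robot

A 6-joint arm with a two-finger parallel gripper is mounted at the origin on the work surface; the furniture and walls round the work are solid. World frame = base frame: x ahead of the robot, y to its left, z up, the work surface at z = 0. Lengths are in m, angles in rad, forces in N, time in s.
With the tool pointing down it reaches from about 0.25 to 0.8 m from the base axis. Payload 3.9 kg.
Tool frame: the origin (TCP) lies midway between the tips of the shut fingers; the grasp point (between the pads) lies 19 mm behind it (robot.grasp_offset is the distance from the TCP to the grasp point, in m); z points along the fingers, y is the line along which they close (so a half turn about z gives the same grasp; the last joint's range is limited). The gripper opens to 85 mm and grips with 20 to 120 N. Pads are 22 mm wide; open, the fingers measure 114 mm over their backs; the gripper's body (76 mm by 85 mm) begins 54 mm behind the grasp point. The pads swing forward as they close: fully open they stand 13 mm farther back than shut.
Start: joints at [1.232, 0.26, -0.138, 1.173, 0, 1.571], TCP at [0.174, 0.495, 0.231] pointing down, gripper open.
Joint ranges: [-2.78, 2.78], [-0.83, 1.72], [-1.28, 1.37], [-1.9, 2.12], [-1.57, 1.48], [-3.14, 3.14]. Speed limits (rad/s): [2.57, 2.57, 3.14, 3.14, 3.14, 3.14].

## Interface

Orientations are given as a rotation vector (axis times angle).
In Python, from rig import robot gives the robot as it stands.
- The arm moves only by the tool drive_tool, never from a script. Its argument "plan" is a list of rows, each an object with "slide": the shift along the tool's x, y, z in units of 25 mm (1.0 is 25 mm), a list of three; "angular": the turn, a rotation vector about the tool's x, y, z in degrees, a list of three; "gripper": the finger opening in mm, from 0 to 85.4. A call has 1 to 5 rows; each row shifts and turns the commanded pose from where the row before left it, along the tool's axes as they then stand; what a row does not reach is not made up. A row lasts 1/12 s, in which the tool goes at most 41.7 mm and 7.16 degrees, less where a joint would pass 70% of its speed; a pose out of reach is approached as far as the arm can. A call is refused whole if a number of a shift passes 1 or a number of a turn 7.16, either way. A call with a gripper value outside its range is refused whole. The fingers move at their own pace and stop on an object; "squeeze" is the grip in N (left out, the last holds). Time passes only in rows, so rows that do not move let the fingers close. It gives the time, the measured TCP pose, the force, the opening and the grip force at its end, in the units of the state.
- robot.sense(): the state, without advancing time (a new reading comes with each control period).
- robot.capture(name): name is "scene" or "side" or "wrist"; returns a dict with "image" (384x512x3 uint8, blue, green, red), "vfov" (degrees; the focal length in pixels is half the picture's height over the tangent of half this angle, whatever the lens; pixels are square), "cx", "cy" (the principal point, pixels), "rvec" (rotation vector, rad) and "tvec" (3), from world to camera coordinates, as OpenCV has them. Camera axes: x right, y down, z forward; pixel columns grow to the right and rows downward; lengths in m; the calibration is good to about 2 mm. A picture is of the moment at which its call begins. There is no depth.
- robot.job_done(): hands the job in; it is judged then, once.
Trained networks look in the newest picture that a camera, given by its name, has taken for a name from the list of things; names that differ only in an ending like _2 or _b are one class to them, and where a whole thing is asked for, a point or a joint stands for the part that bears it (a point fixed in the world has none). Each returns a list of dicts, best first, with "p" (0 to 1); they miss things now and then, are a little off and sometimes report something else, mostly with a low value. They report only what shows in the picture. A call takes as long as a camera call. They do not tell look-alikes from the thing itself.
- robot.regions_of(camera, target): "mask" (384x512 bool, what is visible of it) and "box" ([left, top, right, bottom] in pixels, round what is visible of it).
- robot.spot_point(camera, target): "position" ([column, row] in pixels: a listed point, or the origin of a listed thing).
The state is a dict: "time": time; "joints": joint angles; "qd": joint speeds; "effort": joint torques, N m; "tool_pos": TCP position; "eef_rot": TCP orientation; "contact_force": force on the tool from outside, world axes, zero at the start; "torque": the same for the moment, N m; "width": finger opening in m; "grasp_force": force on a finger pad.
Only numpy, scipy, OpenCV 4.12 (cv2) and the standard library are available. Lean on these libraries where they do the work, as an engineer would, in place of code of your own. Each camera call takes 0.05 s, during which the arm holds its last target. There are 200 camera calls.

## Task

Two port housings on the bench are closed by keyed plugs, but one plug still stands proud because its lugs lie across the rim. Turn that plug in its housing until its lugs meet the notches and it drops fully home, then let go of it. Leave the other plug, which is home already, as it is.

Things in the scene. Friction and masses are not known exactly. Their poses are not given: they have to be found in the camera images.
- plug_proud: Steel plug standing proud in housing_a; loose, 0.25 kg. Origin: centre of its underside, z up. Pilot diameter 44, z 0-26 mm; lugs along x, 92 long, 14 wide, z 12-26; upright grip bar along x, 56 long, 16 wide, z 26-66. Same after a half turn. Start: lugs on the rim, origin 28 mm over the bench, x axis 35-75 degrees anticlockwise (from above) of the notches. Home: origin at 13 mm.
- plug_home: The other steel plug, same shape, size and axes, already home in housing_b: its grip bar's top is 79 mm above the bench, that of the proud plug 94 mm.
- housing_a: Round grey port housing fixed to the bench; origin: centre of its underside, z up. Base diameter 104, 12 mm thick; collar diameter 80, bore 48, rim at 40 mm, bore floor at 12 mm. Two opposite wedge notches (54 degrees wide, floor at 25 mm) cut the collar along the x axis; lugs drop in within about 10 degrees either way. Same after a half turn.
- housing_b: A second port housing of the same shape, size and axes, fixed to the bench; holds plug_home. Either housing may be on the left.
Not all that is in view belongs to the job. Leave any turquoise look-alike of the housing_b alone.

How it is judged:
By the outcome, as a careful person would: the job done as asked, in the order asked, and still so for the second after the job is handed in, with the robot touching nothing.
It also fails if it takes over 27 s, if anything falls off the work surface, if the arm or the gripper's body presses on something with over 40 N, if the wrist force passes 120 N, or if a joint passes its speed limit or range.

## Working session

There is one attempt and no reset: what is moved stays moved. The work goes in short steps, Python scripts to look and compute and a tool call to move; the robot and the scene stay as the last step left them, time stands still between calls to the robot, and variables do not carry over. Pictures are saved under pics/ and viewed, at most 10 in all, crops included, and the job is handed in when it is done.

Besides the shell and the picture viewer there is one more tool, called after "Call:" as name([rows], argument=value, ...), one row to a line, values as JSON. drive_tool: Moves the arm, as the interface text tells. Its arguments: {"type":"object","properties":{"plan":{"type":"array","items":{"type":"object","properties":{"slide":{"type":"array","items":{"type":"number"}},"angular":{"type":"array","items":{"type":"number"}},"gripper":{"type":"number"}}}},"squeeze":{"type":"number"}},"required":["plan"]}

```bash
mkdir -p pics; cat > h.py <<'E'
import numpy as np,cv2
from rig import robot
def cam(n):
    c=robot.capture(n);f=c['image'].shape[0]/2/np.tan(np.radians(c['vfov'])/2)
    K=np.array([[f,0,c['cx']],[0,f,c['cy']],[0,0,1]]);R=cv2.Rodrigues(np.array(c['rvec'],float))[0]
    return c['image'],K,R,np.array(c['tvec'],float)
def onz(uv,z,K,R,t):
    o=-R.T@t;d=R.T@np.linalg.inv(K)@np.array([uv[0],uv[1],1.]);return o+d*(z-o[2])/d[2]
E
python3 - <<'E'
from h import *
ims=[]
for n in['scene','side']:
    im,K,R,t=cam(n);ims.append(im);cv2.imwrite(f'pics/{n}0.png',im)
    print(n,'cam at',-R.T@t)
    for g,z in[('plug_proud',.028),('housing_a',0.)]:
        for r in robot.spot_point(n,g): print(g,r['p'],r['position'],onz(r['position'],z,K,R,t).round(3))
        for r in robot.regions_of(n,g): print(' reg',r['p'],r['box'])
s=robot.sense();print(s['time'],s['tool_pos'],s['eef_rot'])
E
```

```text
scene cam at [-0.05031977 -0.55679732  0.48257231]
plug_proud 0.91 [301.2, 219.4] [ 0.542 -0.226  0.028]
 reg 0.91 [278.9, 189.7, 325.0, 227.5]
housing_a 0.95 [296.5, 230.8] [ 0.537 -0.221  0.   ]
housing_a 0.92 [225.8, 175.0] [ 0.631  0.052 -0.   ]
housing_a 0.87 [179.8, 198.9] [0.476 0.057 0.   ]
 reg 0.95 [204.7, 154.7, 244.8, 181.9]
 reg 0.69 [159.6, 175.4, 202.3, 215.1]
 reg 0.6 [272.6, 212.7, 326.4, 252.9]
side cam at [ 0.13412842 -0.74095031  0.50364452]
plug_proud 0.93 [303.0, 240.8] [ 0.532 -0.235  0.028]
 reg 0.87 [282.2, 201.1, 320.6, 249.9]
housing_a 0.92 [260.0, 172.5] [0.63  0.073 0.   ]
housing_a 0.88 [297.7, 252.3] [ 0.526 -0.228  0.   ]
housing_a 0.62 [201.2, 193.8] [0.466 0.055 0.   ]
 reg 0.89 [238.5, 153.2, 286.7, 187.1]
 reg 0.88 [180.0, 171.3, 224.9, 204.6]
 reg 0.61 [270.5, 229.6, 327.2, 268.9]
0.5 [0.1744819  0.49513929 0.23128353] [-5.29670016e-01 -3.09660553e+00  5.04993966e-05]
```

```bash
python3 - <<'E'
import cv2,numpy as np
a=cv2.imread('pics/scene0.png');b=cv2.imread('pics/side0.png')
c=cv2.resize(a[130:270,140:340],(800,560),interpolation=cv2.INTER_CUBIC);cv2.imwrite('pics/c1.png',c)
d=cv2.resize(b[140:290,160:360],(800,600),interpolation=cv2.INTER_CUBIC);cv2.imwrite('pics/c2.png',d)
E
```

```text
(no output)
```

View pics/c1.png

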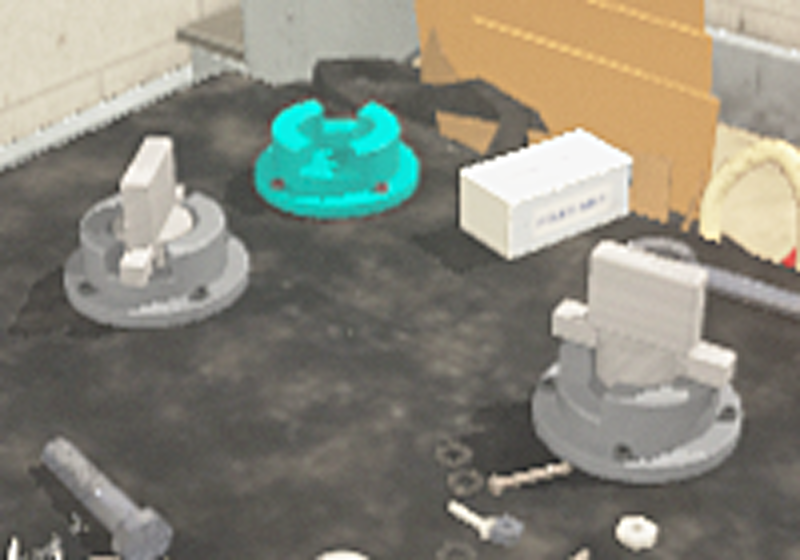

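View pics/c2.png

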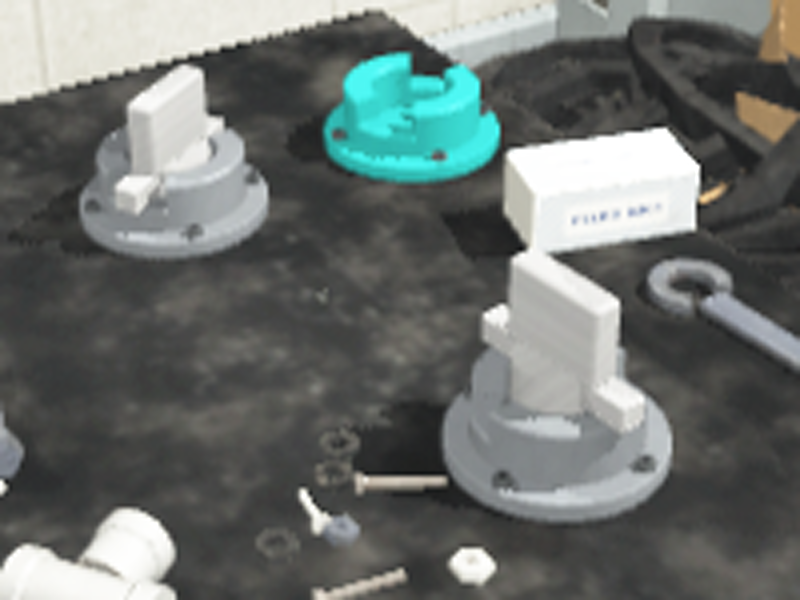

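View pics/scene0.png

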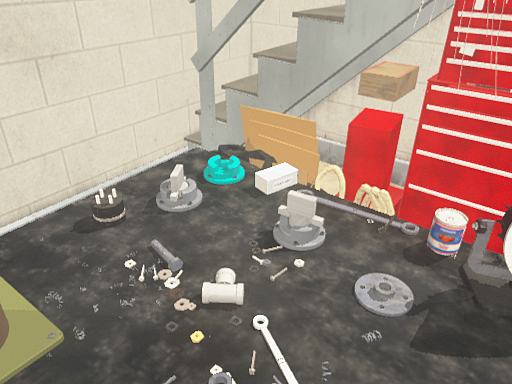

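The proud plug is the nearer one: bar at scene crop (590–705, 240–390), with lugs on the rim. The home plug is at far left, and the turquoise decoy is empty. Next I'll fit the plug pose by its silhouette in both views.

```bash
cat >> h.py <<'E'
def box(a,b,c0,c1,z0=0): 
    return np.array([[sx*a/2,sy*b/2,z] for sx in(-1,1) for sy in(-1,1) for z in(c0,c1)])
an=np.linspace(0,2*np.pi,40)
PARTS=[box(.092,.014,.012,.026),box(.056,.016,.026,.066)]
def cyl(d,z0,z1): return np.array([[d/2*np.cos(a),d/2*np.sin(a),z] for a in an for z in(z0,z1)])
def sil(parts,x,y,z,yaw,K,R,t,S=4):
    m=np.zeros((384*S,512*S),np.uint8);c,s=np.cos(yaw),np.sin(yaw)
    for P in parts:
        W=P@np.array([[c,s,0],[-s,c,0],[0,0,1]])+[x,y,z]
        q=(W@R.T+t)@K.T;q=q[:,:2]/q[:,2:]*S+S/2
        cv2.fillConvexPoly(m,cv2.convexHull(q.astype(np.float32)).astype(np.int32),1)
    return cv2.resize(m.astype(np.float32),(512,384),interpolation=cv2.INTER_AREA)
E
cat > fit.py <<'E'
from h import *
from scipy.optimize import minimize
V=[]
for n in['scene','side']:
    im,K,R,t=cam(n);r=robot.regions_of(n,'plug_proud')[0];V.append((r['mask'].astype(np.float32),K,R,t))
def cost(p):
    return sum(np.abs(sil(PARTS+[cyl(.044,.012,.026)],p[0],p[1],.028,p[2],K,R,t)-m).sum()/m.sum() for m,K,R,t in V)
res=[]
for y0 in np.radians(np.arange(0,180,30)):
    s0=np.array([.535,-.23,y0]);sx=np.vstack([s0,s0+[.01,0,0],s0+[0,.01,0],s0+[0,0,.3]])
    r=minimize(cost,s0,method='Nelder-Mead',options=dict(initial_simplex=sx,xatol=1e-4));res.append((r.fun,r.x[:2].round(4),np.degrees(r.x[2]).round(1)))
for r in sorted(res,key=lambda r:r[0])[:4]:print(r)
E
python3 fit.py
python3 - <<'E'
from h import *
for f,ps in(('scene',[(592,252),(703,275)]),('side',[(512,258),(612,315)])):
    im,K,R,t=cam(f);o=(140,130) if f=='scene' else (160,140)
    w=[onz((p[0]/4+o[0],p[1]/4+o[1]),.094,K,R,t) for p in ps];d=w[1]-w[0];print(w,np.linalg.norm(d),np.degrees(np.arctan2(d[1],d[0])))
E
```

```text
(np.float64(0.261401504278183), array([ 0.5256, -0.2313]), np.float64(93.1))
(np.float64(0.2658270299434662), array([ 0.5257, -0.2308]), np.float64(93.6))
(np.float64(0.26761800050735474), array([ 0.5255, -0.2305]), np.float64(94.8))
(np.float64(0.2680516541004181), array([ 0.5257, -0.2304]), np.float64(94.6))
[array([ 0.51662248, -0.20736206,  0.094     ]), array([ 0.53113517, -0.25956236,  0.094     ])] 0.0541801518744836 -74.46305068700816
[array([ 0.51666421, -0.20630194,  0.094     ]), array([ 0.52644805, -0.26479185,  0.094     ])] 0.059302556773769624 -80.50381710089508
```

Call:
drive_tool([
  {"slide": [-1,0,0],"angular": [0,0,7],"gripper": 85},
  {"slide": [-1,0,0],"angular": [0,0,7],"gripper": 85},
  {"slide": [-1,0,0],"angular": [0,0,7],"gripper": 85},
  {"slide": [-1,0,0],"angular": [0,0,7],"gripper": 85},
  {"slide": [-1,0,0],"angular": [0,0,7],"gripper": 85},
])

```text
time: 1.22
tool_pos: [0.2785, 0.4271, 0.2313]
eef_rot: [1.444, 2.79, 0.001]
contact_force: [1.0, 0.1, 0.6]
width: 0.0851
grasp_force: 0.0
```

Call:
drive_tool([
  {"slide": [-1,0,0],"angular": [0,0,7],"gripper": 85},
  {"slide": [-1,0,0],"angular": [0,0,7],"gripper": 85},
  {"slide": [-1,0,0],"angular": [0,0,7],"gripper": 85},
  {"slide": [-1,0.2,0],"angular": [0,0,4],"gripper": 85},
  {"slide": [-1,0.2,0],"angular": [0,0,0],"gripper": 85},
])

```text
time: 1.63
tool_pos: [0.3342, 0.3142, 0.2314]
eef_rot: [2.01, 2.414, 0.001]
contact_force: [0.7, 0.2, 0.3]
width: 0.085
grasp_force: 0.0
```

Call:
drive_tool([
  {"slide": [-1,0.2,0],"angular": [0,0,0],"gripper": 85},
  {"slide": [-1,0.2,0],"angular": [0,0,0],"gripper": 85},
  {"slide": [-1,0.2,0],"angular": [0,0,0],"gripper": 85},
  {"slide": [-1,0.2,0],"angular": [0,0,0],"gripper": 85},
  {"slide": [-1,0.2,0],"angular": [0,0,0],"gripper": 85},
])

```text
time: 2.05
tool_pos: [0.3815, 0.1958, 0.2315]
eef_rot: [2.007, 2.417, 0.001]
contact_force: [-0.6, 0.1, -0.1]
width: 0.0849
grasp_force: 0.0
```

Call:
drive_tool([
  {"slide": [-1,0.2,0],"angular": [0,0,0],"gripper": 85},
  {"slide": [-1,0.2,0],"angular": [0,0,0],"gripper": 85},
  {"slide": [-1,0.2,0],"angular": [0,0,0],"gripper": 85},
  {"slide": [-1,0.2,0],"angular": [0,0,0],"gripper": 85},
  {"slide": [-1,0.2,0],"angular": [0,0,0],"gripper": 85},
])

```text
time: 2.47
tool_pos: [0.4291, 0.0774, 0.2315]
eef_rot: [2.007, 2.417, 0.001]
contact_force: [-0.1, 0.4, -0.5]
width: 0.0853
grasp_force: 0.0
```

Call:
drive_tool([
  {"slide": [-1,0.2,0],"angular": [0,0,0],"gripper": 85},
  {"slide": [-1,0.2,0],"angular": [0,0,0],"gripper": 85},
  {"slide": [-1,0.2,0],"angular": [0,0,0],"gripper": 85},
])

```text
time: 2.72
tool_pos: [0.4576, 0.0064, 0.2315]
eef_rot: [2.007, 2.417, 0.001]
contact_force: [0.3, 0.3, 0.1]
width: 0.0852
grasp_force: 0.0
```

Call:
drive_tool([
  {"slide": [-1,0.1,0],"angular": [0,0,0],"gripper": 85},
  {"slide": [-1,0.1,0],"angular": [0,0,0],"gripper": 85},
  {"slide": [-1,0.1,0],"angular": [0,0,0],"gripper": 85},
  {"slide": [-1,0.1,0],"angular": [0,0,0],"gripper": 85},
  {"slide": [-1,0.1,0],"angular": [0,0,0],"gripper": 85},
])

```text
time: 3.13
tool_pos: [0.4927, -0.1142, 0.2314]
eef_rot: [2.007, 2.417, 0.0]
contact_force: [0.3, -0.0, -0.0]
width: 0.0853
grasp_force: 0.0
```

Call:
drive_tool([
  {"slide": [-1,0.1,0],"angular": [0,0,0],"gripper": 85},
  {"slide": [-1,0.1,0],"angular": [0,0,0],"gripper": 85},
  {"slide": [-1,0.1,0],"angular": [0,0,0],"gripper": 85},
  {"slide": [-1,0.1,0],"angular": [0,0,0],"gripper": 85},
  {"slide": [-0.9,0.1,0],"angular": [0,0,0],"gripper": 85},
])

```text
time: 3.55
tool_pos: [0.5275, -0.2326, 0.2312]
eef_rot: [2.008, 2.416, -0.0]
contact_force: [0.5, 0.1, 1.2]
width: 0.0849
grasp_force: 0.0
```

```bash
python3 - <<'E'
from h import *
s=robot.sense();print(s['time'],s['tool_pos'],s['eef_rot'],s['joints'])
im,K,R,t=cam('wrist');np.savez('w.npz',K=K,R=R,t=t);print(-R.T@t,R[2])
for g,z in[('plug_proud',.028),('housing_a',0.)]:
    for r in robot.spot_point('wrist',g): print(g,r['p'],r['position'],onz(r['position'],z,K,R,t).round(4))
cv2.imwrite('pics/w1.png',im);
E
```

```text
3.55 [ 0.52754485 -0.23256135  0.23123909] [ 2.00750710e+00  2.41625386e+00 -1.45345305e-04] [-4.15128504e-01  3.48844147e-01 -9.78786057e-03  1.21200042e+00
 -1.43032602e-04  9.71394982e-01]
[ 0.51352264 -0.15700992  0.37366549] [ 0.05540379 -0.29094683 -0.95513369]
plug_proud 0.55 [259.7, 159.7] [ 0.5279 -0.2285  0.028 ]
```

View pics/w1.png

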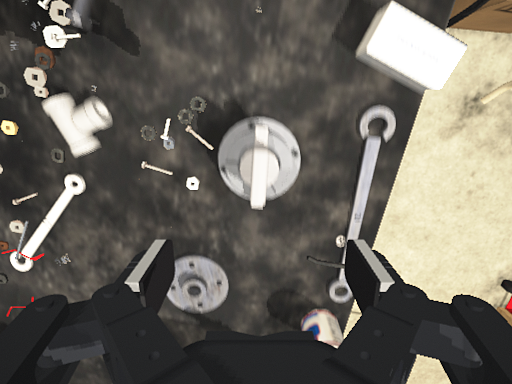

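The wrist view shows the plug bar at about (260,165), nearly along image columns, with the housing around it. I'll enlarge that area to measure the bar and the notches.

```bash
python3 - <<'E'
import cv2
a=cv2.imread('pics/w1.png')[105:221,205:315]
a=cv2.convertScaleAbs(cv2.resize(a,(550,580),interpolation=cv2.INTER_CUBIC),alpha=1.0)
cv2.imwrite('pics/w1c.png',a)
E
```

```text
(no output)
```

View pics/w1c.png

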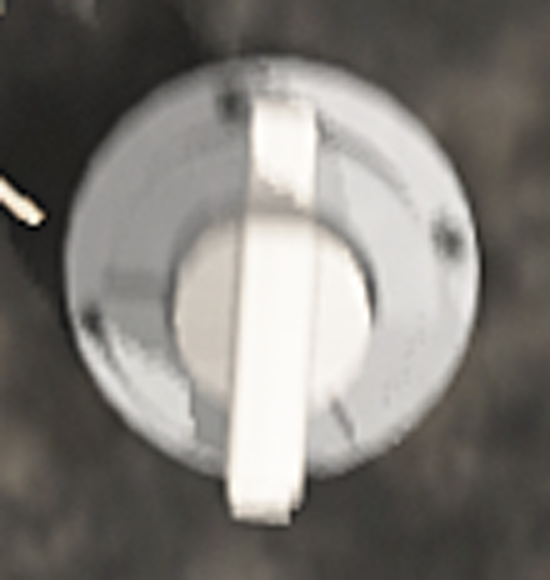

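```bash
python3 - <<'E'
from h import *
w=np.load('w.npz');K,R,t=w['K'],w['R'],w['t']
def P(u,v,z):return onz((u/5+205-.4,v/5+105-.4),z,K,R,t)[:2]
yaw=lambda d:np.degrees(np.arctan2(d[1],d[0])).round(1)
base=np.array([P(*q,.012) for q in[(66,260),(478,275),(130,130),(400,105),(110,400),(350,470)]],)
A=np.c_[2*base,np.ones(6)];s=np.linalg.lstsq(A,(base**2).sum(1),rcond=None)[0];c=s[:2];print('c',c,'r',np.sqrt(s[2]+c@c))
for q in[(233,100),(450,238),(93,318)]:d=P(*q,.012)-c;print('hole',yaw(d),np.linalg.norm(d))
for q in[(105,270),(185,275),(105,300),(190,380),(197,435),(330,400),(355,445),(318,150),(325,200),(345,150),(410,195)]:
    d=P(*q,.040)-c;print('rim',q,yaw(d),np.linalg.norm(d).round(4))
a,b=[(P(*q,.094)) for q in[(278,217),(262,505)]];print('bar',a,b,yaw(a-b),np.linalg.norm(a-b),(a+b)/2)
a,b=[(P(*q,.094)) for q in[(232,490),(247,220)]];print('barL',yaw(b-a))
a,b=[(P(*q,.094)) for q in[(302,495),(315,220)]];print('barR',yaw(b-a))
# home reference (side crop)
im,K,R,t=cam('side');S=lambda u,v,z:onz((u/4+160-.4,v/4+140-.4),z,K,R,t)[:2]
h=[S(*q,.012) for q in[(95,205),(195,232),(265,175)]];c=(h[0]+h[2])/2
print('home holes',[ (yaw(x-c),np.linalg.norm(x-c).round(4)) for x in h])
print('home bar',yaw(S(205,82,.079)-S(144,108,.079)), 'lug',yaw(S(135,185,.039)-c))
E
```

```text
c [ 0.52879582 -0.23394367] r 0.05224077307617123
hole 113.2 0.046343593911282774
hole 25.5 0.04494802840276351
hole -158.7 0.046628635753924064
rim (105, 270) 177.1 0.0403
rim (185, 275) 169.0 0.0223
rim (105, 300) -172.8 0.0395
rim (190, 380) -129.2 0.0263
rim (197, 435) -110.7 0.0358
rim (330, 400) -48.8 0.0255
rim (355, 445) -49.5 0.0382
rim (318, 150) 85.9 0.038
rim (325, 200) 76.7 0.0279
rim (345, 150) 77.5 0.04
rim (410, 195) 51.6 0.0405
bar [ 0.52353029 -0.203575  ] [ 0.53116904 -0.26185165] 97.5 0.0587751499914002 [ 0.52734966 -0.23271332]
barL 97.1
barR 98.4
home holes [(np.float64(168.4), np.float64(0.0484)), (np.float64(-106.6), np.float64(0.0472)), (np.float64(-11.6), np.float64(0.0484))]
home bar 14.8 lug -144.8
```

Call:
drive_tool([
  {"slide": [0,0,1],"angular": [0,0,0],"gripper": 85},
  {"slide": [0,0,1],"angular": [0,0,0],"gripper": 85},
  {"slide": [0,0,1],"angular": [0,0,0],"gripper": 85},
  {"slide": [0,0,0],"angular": [0,0,0],"gripper": 85},
])

```text
time: 4.08
tool_pos: [0.5235, -0.2282, 0.1517]
eef_rot: [-1.999, -2.411, 0.004]
contact_force: [-1.0, 0.2, -0.4]
width: 0.085
grasp_force: 0.0
```

```bash
python3 - <<'E'
from h import *
s=robot.sense();print(s['time'],s['tool_pos'])
im,K,R,t=cam('wrist');np.savez('w.npz',K=K,R=R,t=t)
c=np.array([.5285,-.2335,.03]);q=K@(R@c+t);u,v=(q[:2]/q[2]).astype(int);print(u,v)
# rectify rim plane z=.04: 120 mm square, 5 px/mm ; x right, y up
W=np.array([[.5285-.06,-.2335+.06,.04],[.5285+.06,-.2335+.06,.04],[.5285+.06,-.2335-.06,.04],[.5285-.06,-.2335-.06,.04]])
q=(W@R.T+t)@K.T;q=(q[:,:2]/q[:,2:]).astype(np.float32)
H=cv2.getPerspectiveTransform(q,np.float32([[0,0],[600,0],[600,600],[0,600]]))
o=cv2.warpPerspective(im,H,(600,600),flags=cv2.INTER_CUBIC)
g=cv2.createCLAHE(3,(4,4)).apply(cv2.cvtColor(o,cv2.COLOR_BGR2GRAY));cv2.imwrite('pics/r.png',g)
E
```

```text
4.0833 [ 0.52349858 -0.2281917   0.15174713]
264 189
```

View pics/r.png

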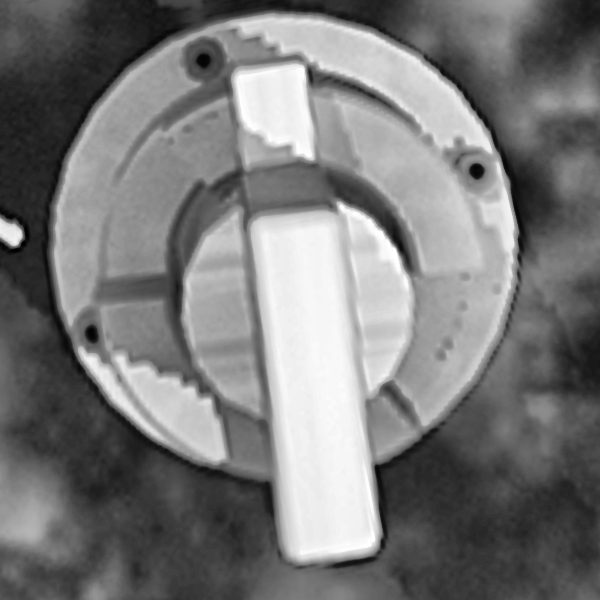

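```bash
python3 - <<'E'
from h import *
im,K,R,t=cam('wrist');np.savez('w.npz',K=K,R=R,t=t)
s=robot.sense();print(s['tool_pos'],s['eef_rot'])
cx,cy=.5285,-.2335
W=np.array([[cx-.06,cy+.06,.04],[cx+.06,cy+.06,.04],[cx+.06,cy-.06,.04],[cx-.06,cy-.06,.04]])
q=(W@R.T+t)@K.T;q=(q[:,:2]/q[:,2:]).astype(np.float32)
H=cv2.getPerspectiveTransform(q,np.float32([[0,0],[400,0],[400,400],[0,400]]))
o=cv2.warpPerspective(im,H,(400,400),flags=cv2.INTER_CUBIC)
def pr(P):
    q=(np.atleast_2d(P)@R.T+t)@K.T@H.T;return (q[:,:2]/q[:,2:])
def rend(n):
    g=o.copy()
    def line(P,col): cv2.polylines(g,[np.int32(pr(P)*8)],False,col,1,cv2.LINE_AA,3)
    def arc(r,a,b,z): a=np.radians(np.linspace(a,b,30));return np.c_[cx+r*np.cos(a),cy+r*np.sin(a),0*a+z]
    line(arc(.052,0,360,.012),(255,0,255))
    for k in(0,180):
        line(arc(.04,n+k+27,n+k+153,.04),(0,0,255));line(arc(.024,n+k+27,n+k+153,.04),(0,0,255))
        for e in(-27,27):
            a=np.radians(n+k+e);f=lambda r,z:[cx+r*np.cos(a),cy+r*np.sin(a),z]
            line(np.array([f(.024,.04),f(.04,.04),f(.04,.025),f(.024,.025),f(.024,.04)]),(0,0,255))
        line(arc(.04,n+k-27,n+k+27,.025),(0,255,0))
    return g
cv2.imwrite('pics/ov.png',np.hstack([rend(-22),rend(33)]))
E
```

```text
[ 0.52628167 -0.2296866   0.15609011] [-2.00397751e+00 -2.41609934e+00  8.77127427e-04]
```

View pics/ov.png

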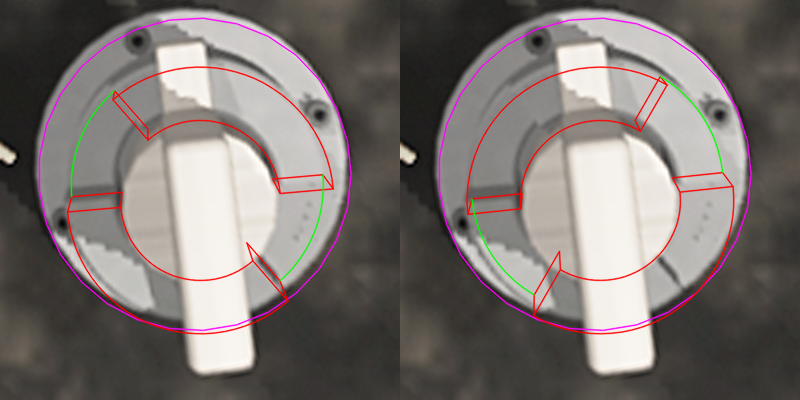

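Overlay A (notches along −22°/158°, left panel) matches both visible notch walls: left (70–120, 200) and lower right (250–285, 250–300). B does not match them. The bar is at 97.5°, so the nearer way home is about 60° anticlockwise. The bench offset is small, so I'll lower onto the bar.

Call:
drive_tool([
  {"slide": [0,0,0.7],"angular": [0,0,3],"gripper": 85},
  {"slide": [0,0,0.7],"angular": [0,0,0],"gripper": 85},
  {"slide": [0,0,0.3],"angular": [0,0,0],"gripper": 85},
  {"slide": [0,0,0],"angular": [0,0,0],"gripper": 85},
  {"slide": [0,0,0],"angular": [0,0,0],"gripper": 85},
])

```text
time: 4.6
tool_pos: [0.5279, -0.231, 0.115]
eef_rot: [2.068, 2.363, 0.001]
contact_force: [-0.7, 0.6, 0.1]
width: 0.085
grasp_force: 0.0
```

Call:
drive_tool([
  {"slide": [-0.07,0,0.7],"angular": [0,0,0],"gripper": 85},
  {"slide": [0,0,0.7],"angular": [0,0,0],"gripper": 85},
  {"slide": [0,0,0.5],"angular": [0,0,0],"gripper": 85},
  {"slide": [0,0,0.2],"angular": [0,0,0],"gripper": 60},
  {"slide": [0,0,0],"angular": [0,0,0],"gripper": 40},
], squeeze=40)

```text
time: 5.02
tool_pos: [0.5274, -0.2326, 0.0614]
eef_rot: [-2.069, -2.363, 0.0]
contact_force: [-0.4, -0.2, 0.4]
width: 0.0632
grasp_force: 0.0
```

Call:
drive_tool([
  {"slide": [0,0,0],"angular": [0,0,0],"gripper": 25},
  {"slide": [0,0,0],"angular": [0,0,0],"gripper": 10},
  {"slide": [0,0,0],"angular": [0,0,0],"gripper": 10},
])

```text
time: 5.27
tool_pos: [0.5285, -0.2332, 0.0626]
eef_rot: [2.068, 2.362, 0.001]
contact_force: [-0.6, -1.2, 0.9]
width: 0.025
grasp_force: 0.0
```

Call:
drive_tool([
  {"slide": [0,0,0],"angular": [0,0,0],"gripper": 10},
  {"slide": [0,0,0],"angular": [0,0,0],"gripper": 10},
  {"slide": [0,0,0],"angular": [0,0,0],"gripper": 10},
])

```text
time: 5.52
tool_pos: [0.5282, -0.233, 0.0623]
eef_rot: [2.068, 2.362, 0.001]
contact_force: [-0.4, 0.4, 5.2]
width: 0.0152
grasp_force: 45.9
```

Call:
drive_tool([
  {"slide": [0,0,0],"angular": [0,0,-5],"gripper": 10},
  {"slide": [0,0,0],"angular": [0,0,-6],"gripper": 10},
  {"slide": [0,0,0],"angular": [0,0,-6],"gripper": 10},
  {"slide": [0,0,0],"angular": [0,0,-6],"gripper": 10},
  {"slide": [0,0,0],"angular": [0,0,-6],"gripper": 10},
])

```text
time: 5.93
tool_pos: [0.5286, -0.2331, 0.0623]
eef_rot: [1.404, 2.808, 0.001]
contact_force: [1.0, 0.8, 4.4]
width: 0.0155
grasp_force: 45.9
```

Call:
drive_tool([
  {"slide": [0,0,0],"angular": [0,0,-6],"gripper": 10},
  {"slide": [0,0,0],"angular": [0,0,-6],"gripper": 10},
  {"slide": [0,0,0],"angular": [0,0,-6],"gripper": 10},
  {"slide": [0,0,0],"angular": [0,0,-6],"gripper": 10},
  {"slide": [0,0,0],"angular": [0,0,-6],"gripper": 10},
])

```text
time: 6.35
tool_pos: [0.5272, -0.2326, 0.061]
eef_rot: [-0.629, -3.077, -0.0]
contact_force: [-0.6, -0.8, -1.9]
width: 0.0155
grasp_force: 45.0
```

Call:
drive_tool([
  {"slide": [0,0,0.05],"angular": [0,0,-1],"gripper": 10},
  {"slide": [0,0,0.05],"angular": [0,0,0],"gripper": 10},
  {"slide": [0,0,0],"angular": [0,0,0],"gripper": 10},
])

```text
time: 6.6
tool_pos: [0.527, -0.2325, 0.0581]
eef_rot: [-0.613, -3.08, -0.001]
contact_force: [-0.2, 0.9, -1.7]
width: 0.0153
grasp_force: 45.0
```

It lowered with only its own weight showing, so the lugs are in the notches. I'll continue down gently.

Call:
drive_tool([
  {"slide": [0,0,0.15],"angular": [0,0,0],"gripper": 10},
  {"slide": [0,0,0.1],"angular": [0,0,0],"gripper": 10},
  {"slide": [0,0,0.1],"angular": [0,0,0],"gripper": 10},
  {"slide": [0,0,0.05],"angular": [0,0,0],"gripper": 10},
  {"slide": [0,0,0],"angular": [0,0,0],"gripper": 10},
])

```text
time: 7.02
tool_pos: [0.5271, -0.2326, 0.0483]
eef_rot: [-0.611, -3.081, -0.0]
contact_force: [-0.5, 0.4, -2.3]
width: 0.0153
grasp_force: 45.0
```

Still free and down 14 mm. Now release and retreat.

Call:
drive_tool([
  {"slide": [0,0,0.02],"angular": [0,0,0],"gripper": 10},
  {"slide": [0,0,0],"angular": [0,0,0],"gripper": 25},
  {"slide": [0,0,0],"angular": [0,0,0],"gripper": 50},
  {"slide": [0,0,0],"angular": [0,0,0],"gripper": 75},
  {"slide": [0,0,0],"angular": [0,0,0],"gripper": 80},
])

```text
time: 7.43
tool_pos: [0.5279, -0.2329, 0.0487]
eef_rot: [0.61, 3.081, -0.0]
contact_force: [0.2, -0.4, 0.4]
width: 0.0604
grasp_force: 0.0
```

Call:
drive_tool([
  {"slide": [0,0,0],"angular": [0,0,0],"gripper": 80},
  {"slide": [0,0,-0.5],"angular": [0,0,0],"gripper": 80},
  {"slide": [0,0,-1],"angular": [0,0,0],"gripper": 80},
  {"slide": [0,0,-1],"angular": [0,0,0],"gripper": 80},
  {"slide": [0,0,-1],"angular": [0,0,0],"gripper": 80},
])

```text
time: 7.85
tool_pos: [0.5272, -0.2326, 0.1366]
eef_rot: [-0.61, -3.081, -0.0]
contact_force: [0.8, 1.0, 0.4]
width: 0.0798
grasp_force: 0.0
```

Call:
drive_tool([
  {"slide": [0,0,-1],"angular": [0,0,0],"gripper": 80},
  {"slide": [0,0,-1],"angular": [0,0,0],"gripper": 80},
  {"slide": [0,0,0],"angular": [0,0,0],"gripper": 80},
  {"slide": [0,0,0],"angular": [0,0,0],"gripper": 80},
])

```text
time: 8.18
tool_pos: [0.5288, -0.2333, 0.1877]
eef_rot: [0.61, 3.078, -0.001]
contact_force: [0.4, 0.2, -0.4]
width: 0.0797
grasp_force: 0.0
```

```bash
python3 - <<'E'
from h import *
a=cam('side')[0][180:280,250:350];b=cam('scene')[0][165:265,250:350];print(robot.sense()['tool_pos'])
cv2.imwrite('pics/f.png',cv2.resize(np.hstack([a,b]),(800,400),interpolation=cv2.INTER_CUBIC))
E
```

```text
[ 0.52702843 -0.23250771  0.18512002]
```

View pics/f.png

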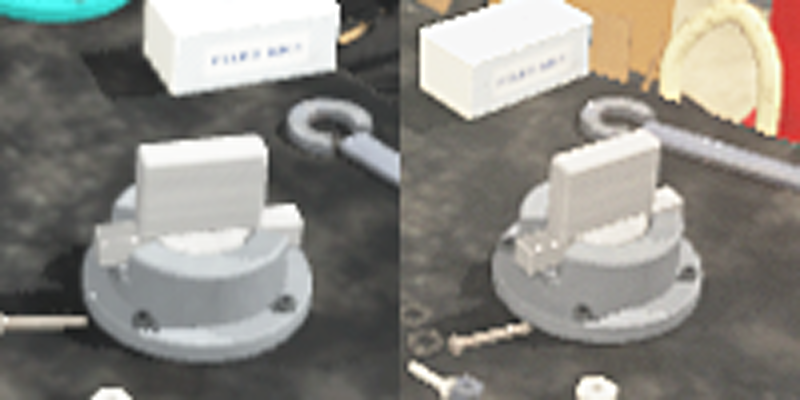

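The lugs look sunk level with the rim in both views: left panel (95–145, 225–265), right panel (515–560, 235–270). A silhouette fit will check the height.

```bash
python3 - <<'E'
from h import *
from scipy.optimize import minimize
V=[]
for n in['scene','side']:
    im,K,R,t=cam(n);rs=[r for r in robot.regions_of(n,'plug_proud') if r['box'][0]>260]
    print(n,[(r['p'],r['box']) for r in rs])
    if rs:V.append((rs[0]['mask'].astype(np.float32),K,R,t))
for z in(.010,.013,.016,.02,.024,.028):
    f=lambda p:sum(np.abs(sil(PARTS+[cyl(.044,.018,.026)],p[0],p[1],z,p[2],K,R,t)-m).sum()/m.sum() for m,K,R,t in V)
    s0=np.array([.527,-.2325,np.radians(158)]);r=minimize(f,s0,method='Nelder-Mead',options=dict(initial_simplex=np.vstack([s0,s0+[.005,0,0],s0+[0,.005,0],s0+[0,0,.15]]),xatol=1e-4))
    print(z,round(r.fun,3),round(f(s0),3),r.x[:2].round(4),np.degrees(r.x[2]).round(1))
E
```

```text
scene [(0.87, [279.2, 195.0, 323.0, 232.4])]
side [(0.9, [276.3, 211.6, 325.7, 247.9])]
0.01 0.404 0.653 [ 0.5299 -0.2273] 160.1
0.013 0.391 0.499 [ 0.5274 -0.2298] 162.7
0.016 0.395 0.481 [ 0.5259 -0.2312] 164.2
0.02 0.434 0.571 [ 0.5231 -0.2335] 165.4
0.024 0.497 0.803 [ 0.5196 -0.236 ] 165.5
0.028 0.576 1.141 [ 0.5161 -0.2392] 164.4
```

```bash
python3 -c "
from rig import robot
print(robot.job_done(),robot.sense()['time'])"
```

```text
the job is handed in; nothing more can be done
the job is handed in; nothing more can be done
```

I turned the proud plug about 60° anticlockwise until its lugs dropped into the notches, let go, backed off and handed the job in at about 8.5 s; the last silhouette fit put its origin 13–16 mm over the bench (home is 13 mm), I never touched the other plug, and I turned anticlockwise because the notch walls in the wrist camera contradicted the offset direction in the task text.

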